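Load the last tube strip into the sampler turntable

TASK

One pocket of the sampler's turntable is still empty: turn the table until that pocket has clicked in place facing the loading deck, then slide the tube strip from the deck into it, without lifting it clear of the deck, so that it lies flat on the pocket's floor. The table must stay there, the other two strips must stay flat in their pockets, and the vial and the beaker must not be knocked over.

Things in the scene. Friction and masses are not known exactly. Their poses are not given: they have to be found in the camera images.
- station: The sampler's fixed base with its grey loading deck. Origin on the bench under the turntable's axis; its y axis points from the turntable to the deck, z up. The deck is a level block without rims, 44 mm high, from y = 126 to 326 mm and x = -130 to 130 mm. The turntable's top face is level with it (44 mm). A pen lies near its outer edge, y = 300 mm.
- dock (a point): Fixed point of the station, on the floor level of a pocket (34 mm above the bench), 69 mm from the turntable's axis towards the deck: the centre of the pocket that faces the deck lies here.
- carousel: The turntable: grey disc, 248 mm across, top face level with the deck, turning freely either way. Origin on the axis, 22 mm above the bench; its y axis points to the empty pocket, z up. A spring detent holds it wherever one of its three pockets faces the deck (every 120 degrees): about 0.5 rad before, a hump resists with some 5 N at the posts, then the table clicks in..
- pocket_empty (a point): Centre of the floor of the empty pocket; turns with the table. Each pocket is rectangular, 134 mm long across the radius, 54 mm wide (42 to 96 mm from the axis), 10 mm deep, with level floor and upright walls. From pocket to deck there is the table's level rim, then a gap of 2 mm (up to 20 mm towards the pocket's ends).
- pocket_b (a point): Centre of the floor of the second pocket, 120 degrees counter-clockwise of the empty one; it holds strip_b.
- pocket_c (a point): Centre of the floor of the third pocket, 240 degrees counter-clockwise of the empty one; it holds strip_c.
- post0 (a point): Centre of the top of an upright steel post on the table, 14 mm across, 36 mm tall from the table's top face, 104 mm from the axis, 60 degrees counter-clockwise of the empty pocket.
- post1 (a point): Top of a like post, 180 degrees from the empty pocket.
- post2 (a point): Top of a like post, 300 degrees counter-clockwise (60 degrees clockwise) of the empty pocket.
- strip: The aluminium tube strip that lies on the deck: a flat block 120 mm long (its x), 44 mm wide (its y), 14 mm thick with a row of five dark tube holes on top, about 180 g. Origin at the centre of its underside, z up.
- strip_b: Identical strip already lying in the second pocket; same frame.
- strip_c: Identical strip already lying in the third pocket; same frame.
- vial: Bystander: capped amber jar standing on the bench, 32 mm across, 62 mm tall. Origin at the centre of its base.
- beaker: Bystander: glass beaker standing on the bench, 72 mm across, 95 mm tall. Origin at the centre of its base.
Things that resemble listed ones, but are neither listed nor needed, are in the scene too. There is more than one size of the carousel; the one meant has the size given above.

How it is judged:
On the way:
1. the empty pocket faces the deck (its centre within 8 mm of the dock point, table at rest) while the strip is still on the deck (horizontal distance between pocket_empty and dock below 0.008 m and angular speed of carousel below 0.1 rad/s and z of strip in the frame of station above 0.042 m), for 0.2 s.
At the end, for the whole second after the job is handed in: The empty pocket faces the deck (within 8 mm); the strip lies at rest in it, within 13 mm of its centre, within 3 mm of its floor, tilted under 0.06 rad; the other two strips lie in their pockets, within 13 mm and 0.06 rad; vial and beaker upright within 0.3 rad (horizontal distance between pocket_empty and dock below 0.008 m and z of strip in the frame of pocket_empty between -0.003 and 0.003 m and horizontal distance between strip and pocket_empty below 0.013 m and angle between each of strip, strip_b, strip_c's own z axis and vertical below 0.06 rad and linear speed of strip below 0.02 m/s and distance between strip_b and pocket_b below 0.013 m and distance between strip_c and pocket_c below 0.013 m and angle between each of vial, beaker's own z axis and vertical below 0.3 rad); the robot touches nothing.
It fails at once if the strip is lifted clear of the deck (its origin more than 25 mm above the deck's top) or tipped by more than 0.8 rad (z of strip in the frame of station above 0.069 m or angle between strip's own z axis and vertical above 0.8 rad).
It fails at once if the vial or the beaker is knocked over (angle between any of vial, beaker's own z axis and vertical above 0.6 rad).
It also fails if it takes over 72 s, if anything falls off the work surface, if the arm or the gripper's body presses on something with over 40 N, if the wrist force passes 120 N, or if a joint passes its speed limit or range.

ROBOT

A 6-joint arm with a two-finger parallel gripper is mounted at the origin on the work surface. World frame = base frame: x ahead of the robot, y to its left, z up, the work surface at z = 0. Lengths are in m, angles in rad, forces in N, time in s.
With the tool pointing down it reaches from about 0.275 to 0.825 m from the base axis. Payload 4.9 kg.
Tool frame: the origin (TCP) lies midway between the tips of the shut fingers; the grasp point (between the pads) lies 19 mm behind it (bot.grip_depth is the distance from the TCP to the grasp point, in m); z points along the fingers, y is the line along which they close (so a half turn about z gives the same grasp; the last joint's range is limited). The gripper opens to 85 mm and grips with 20 to 120 N. Pads are 22 mm wide; open, the fingers measure 114 mm over their backs; the gripper's body (76 mm by 85 mm) begins 54 mm behind the grasp point. The pads swing forward as they close: fully open they stand 13 mm farther back than shut.
Start: joints at [1.17, 0.326, -0.193, 1.052, 0, 1.437], TCP at [0.145, 0.531, 0.231] pointing down, gripper open.
Joint ranges: [-2.65, 2.65], [-0.97, 1.79], [-1.3, 1.35], [-1.93, 2.1], [-1.47, 1.37], [-3.14, 3.14]. Speed limits (rad/s): [2.57, 2.57, 3.14, 3.14, 3.14, 3.14].

INTERFACE

Orientations are given as a unit quaternion [w, x, y, z].
In Python, from cell import bot gives the robot as it stands. Calls block until the motion is done:
- bot.move_pose(position, orientation): joint-space move of the TCP to a pose.
- bot.move_linear(position, speed=0.15, rotation=None, until_force=None): straight line of the TCP; rotation=None keeps the orientation; speed is the mean speed in m/s. With until_force (N) it stops when the force on the tool has changed by that much, and returns True; else False.
- bot.goto_joints(angles): joint-space move.
- bot.set_gripper(opening, grasp_force=None): opening from 0.0 (shut) to 1.0 (fully open); grasp_force is the grip in N (None keeps the last); returns when the fingers have stopped.
- bot.wait(seconds).
- bot.solve_ik(position, orientation): joint angles nearest the present ones, or None.
- bot.camera(name): name is "scene" or "top" or "wrist"; returns the picture (480x640x3 uint8, red, green, blue); there is no depth.
- bot.calibration(name): a dict with "mtx" (3x3 intrinsics, pixels), "extrinsics" (4x4, takes a point from world to camera coordinates); the wrist camera has in their place "hand_eye" (4x4, takes a point from camera to tool coordinates, whose origin is the TCP and whose axes are the flange's). Camera axes: x right, y down, z forward; pixel columns grow to the right and rows downward; lengths in m; the calibration is good to about 2 mm. The wrist camera is an equidistant fisheye: a pixel r from the principal point sees the ray r / f radians off the axis. A picture is of the moment at which its call begins: read the wrist's pose just before it. calibration takes no time and is no camera call.
A pose or a line that the arm cannot do raises bot.PlanningError and nothing moves.
- bot.close_job(): hands the job in; it is judged then, once.
Trained networks look in the newest picture that a camera, given by its name, has taken for a name from the list of things; names that differ only in an ending like _2 or _b are one class to them, and where a whole thing is asked for, a point or a joint stands for the part that bears it (a point fixed in the world has none). Each returns a list of dicts, best first, with "confidence" (0 to 1); they miss things now and then, are a little off and sometimes report something else, mostly with a low value. They report only what shows in the picture. A call takes as long as a camera call. They do not tell look-alikes from the thing itself.
- bot.search_frame(camera, thing): "bbox" ([left, top, width, height] in pixels, round what is visible of it).
Readings, each from a call of its own:
- bot.read_clock(): time.
- bot.read_joint_positions(): joint angles.
- bot.read_joint_vel(): joint speeds.
- bot.read_joint_efforts(): joint torques, N m.
- bot.read_position(): TCP position.
- bot.read_tool_rot(): TCP orientation.
- bot.read_ft_force(): force on the tool from outside, world axes, zero at the start.
- bot.read_moment(): the same for the moment, N m.
- bot.read_gripper_width(): opening from 0.0 (shut) to 1.0 (fully open).
- bot.read_finger_force(): force on a finger pad.
Only numpy, scipy, OpenCV 4.12 (cv2) and the standard library are available. Lean on these libraries where they do the work, as an engineer would, in place of code of your own. Each camera call takes 0.05 s, during which the arm holds its last target. There are 200 camera calls.

## Working session

There is one attempt and no reset: what is moved stays moved. The work goes in short steps, each a Python script; the robot and the scene stay as the last script left them, time stands still between calls to the robot, and variables do not carry over. Pictures are saved under pics/ and viewed, at most 10 in all, crops included, and the job is handed in when it is done.

```bash
mkdir -p pics; ls
python3 - <<'E'
from cell import bot
import cv2
for c in ("top","scene"):
    im=bot.camera(c); cv2.imwrite(f"pics/{c}0.png",im[:,:,::-1])
    k=bot.calibration(c); print(c,k["mtx"].round(1).tolist(),k["extrinsics"].round(4).tolist())
    for t in ("carousel","station","strip","post0","vial","beaker","pocket_empty"):
        print(t,[(d["bbox"],round(d["confidence"],2)) for d in bot.search_frame(c,t)])
print(bot.read_clock(), bot.read_tool_rot())
E
```

```text
pics
top [[444.7, 0.0, 320.2], [0.0, 444.7, 237.0], [0.0, 0.0, 1.0]] [[-0.0016, -0.9997, -0.0236, 0.0474], [-0.9896, 0.005, -0.1436, 0.4543], [0.1437, 0.0231, -0.9893, 1.0884], [0.0, 0.0, 0.0, 1.0]]
carousel [([431.9, 303.7, 72.9, 74.2], 0.72), ([151.6, 206.4, 65.3, 67.3], 0.6), ([318.0, 151.1, 95.3, 95.2], 0.59), ([234.1, 143.9, 85.4, 103.7], 0.57)]
station [([235.6, 144.0, 84.5, 104.5], 0.91)]
strip [([275.9, 161.4, 24.9, 46.1], 0.94), ([326.5, 198.7, 47.8, 36.4], 0.83), ([383.3, 174.9, 19.6, 48.8], 0.72)]
post0 [([431.8, 306.6, 67.8, 69.0], 0.91), ([317.8, 150.7, 96.3, 97.6], 0.72), ([150.8, 207.4, 68.6, 68.0], 0.69)]
vial [([223.4, 267.3, 16.6, 17.2], 0.71)]
beaker [([167.0, 128.4, 35.1, 38.1], 0.69)]
pocket_empty [([317.1, 151.0, 97.2, 91.0], 0.79), ([432.4, 304.9, 71.4, 74.6], 0.72), ([151.4, 207.5, 71.8, 66.7], 0.57)]
scene [[497.4, 0.0, 329.3], [0.0, 497.4, 241.7], [0.0, 0.0, 1.0]] [[-0.8148, 0.5797, 0.0036, 0.33], [0.3993, 0.5658, -0.7214, -0.1226], [-0.4203, -0.5863, -0.6925, 1.2251], [0.0, 0.0, 0.0, 1.0]]
carousel [([394.7, 356.9, 109.5, 106.4], 0.85), ([292.9, 126.5, 66.5, 47.1], 0.66), ([187.2, 207.7, 122.0, 104.5], 0.61)]
station [([218.5, 272.2, 181.2, 157.3], 0.84)]
strip [([204.7, 218.0, 62.2, 38.2], 0.87), ([249.5, 305.1, 74.1, 45.8], 0.84), ([428.6, 306.6, 19.8, 34.5], 0.48)]
post0 [([292.4, 127.1, 66.0, 46.1], 0.95), ([187.2, 210.4, 124.7, 103.8], 0.91), ([394.4, 356.4, 107.9, 102.9], 0.82)]
vial [([428.5, 305.8, 20.0, 35.9], 0.86)]
beaker [([305.6, 446.4, 53.2, 33.6], 0.98)]
pocket_empty [([291.2, 128.7, 67.3, 44.9], 0.95), ([189.3, 211.3, 122.5, 101.4], 0.82), ([394.9, 356.5, 111.1, 105.9], 0.55)]
0.8 [-1.18999739e-05  1.32974156e-01  9.91119505e-01  1.14053853e-05]
```

```bash
python3 -c "
import cv2
a=cv2.imread('pics/top0.png')[120:270,150:450]; cv2.imwrite('pics/top0c.png',cv2.resize(a,(800,400),interpolation=2))"
```

```text
(no output)
```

View pics/top0c.png

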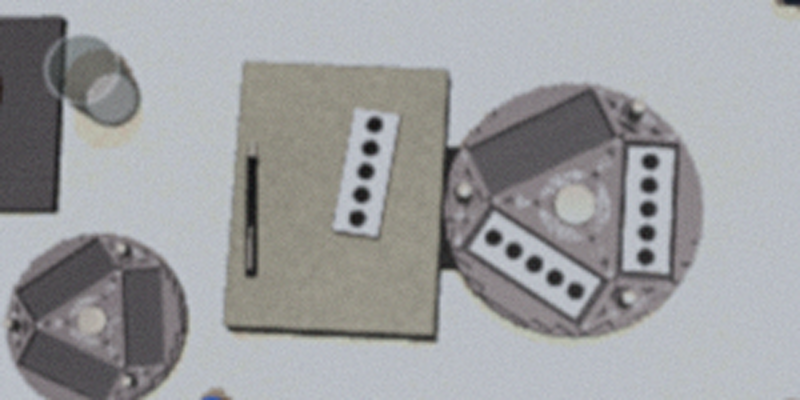

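View pics/scene0.png

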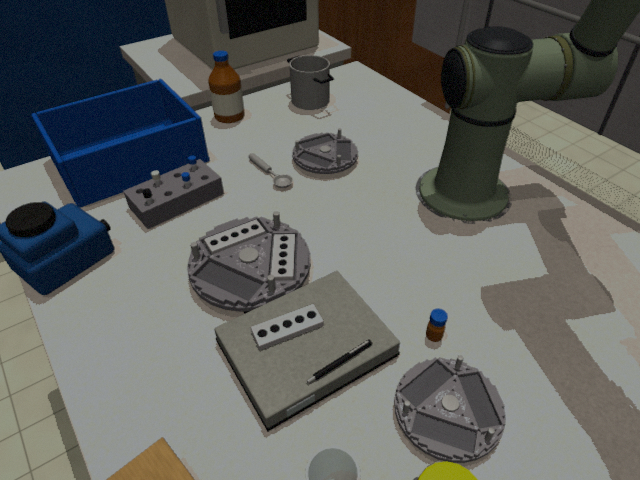

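The top crop shows the right table (hub ≈ (365,197) px) with the deck to its left in +y. The empty pocket points up-left, about 60° clockwise of the deck. The strip lies on the deck at ≈ (287,184) px. Next I'll look from above with the wrist camera.

```bash
cat > h.py <<'E'
from cell import bot
import numpy as np, cv2
from scipy.spatial.transform import Rotation as R
def rq(q): return R.from_quat(np.roll(q,-1))
def down(yaw): # tool z down, tool y axis at world angle yaw
    y=np.array([np.cos(yaw),np.sin(yaw),0]); z=np.array([0,0,-1.]); x=np.cross(y,z)
    return np.roll(R.from_matrix(np.c_[x,y,z]).as_quat(),1)
def ray(cam,uv,pose=None):
    k=bot.calibration(cam); K=k["mtx"]; p=np.array([(uv[0]-K[0,2])/K[0,0],(uv[1]-K[1,2])/K[1,1]])
    if cam!="wrist":
        E=k["extrinsics"]; Rt=E[:3,:3].T; return -Rt@E[:3,3], Rt@np.r_[p,1]
    th=np.hypot(*p); d=np.r_[p/max(th,1e-9)*np.sin(th),np.cos(th)]
    H=k["hand_eye"]; Rw=rq(pose[1]).as_matrix()
    return Rw@H[:3,3]+pose[0], Rw@H[:3,:3]@d
def at(cam,uv,z,pose=None):
    o,d=ray(cam,uv,pose); return (o+d*(z-o[2])/d[2])[:2]
def proj(P,pose): # world points -> wrist pixels
    k=bot.calibration("wrist");K=k["mtx"];H=k["hand_eye"];Rw=rq(pose[1]).as_matrix()
    c=((np.atleast_2d(P)-pose[0])@Rw-H[:3,3])@H[:3,:3]
    r=np.hypot(c[:,0],c[:,1]); th=np.arctan2(r,c[:,2])
    return np.c_[K[0,0]*th*c[:,0]/r+K[0,2],K[1,1]*th*c[:,1]/r+K[1,2]]
def snap(name):
    pose=(np.array(bot.read_position()),np.array(bot.read_tool_rot()))
    im=bot.camera("wrist"); cv2.imwrite(f"pics/{name}.png",im[:,:,::-1]); np.savez(f"{name}.npz",p=pose[0],q=pose[1]); return im,pose
def load(name): d=np.load(f"{name}.npz"); return d["p"],d["q"]
E
python3 - <<'E'
from h import *
px=lambda x,y:(150+(x+.5)*.375-.5,120+(y+.5)*.375-.5)
for n,c,z in [("hub",(575,203),.046),("strip",(366,172),.058),("s+",(374,124),.058),("s-",(357,218),.058),("p2",(638,103),.08),("p0",(463,188),.08),("p1",(627,295),.08),("d1",(245,62),.044),("d2",(450,70),.044),("d3",(437,336),.044),("d4",(226,327),.044),("beaker",(110,95),0.0)]:
    print(n,at("top",px(*c),z).round(4))
print("vial",at("top",(231.7,275.9),.06))
print(bot.calibration("wrist"))
# strip camera from between strip and hub
t=at("top",(330,190),.05)
for yaw in (np.pi/2,0,-np.pi/2):
    try: bot.move_pose([t[0],t[1],.36],down(yaw)); print(yaw); break
    except bot.PlanningError as e: print(yaw,e)
snap("w1"); print(bot.read_clock(),bot.read_joint_positions())
E
```

```text
hub [ 0.557  -0.0682]
strip [0.5855 0.1289]
s+ [0.6322 0.1217]
s- [0.5412 0.1369]
p2 [ 0.6433 -0.1253]
p0 [0.5637 0.0371]
p1 [ 0.4632 -0.1111]
d1 [0.7   0.249]
d2 [0.6899 0.0499]
d3 [0.4311 0.0623]
d4 [0.4405 0.2607]
beaker [0.683 0.394]
vial [0.35565737 0.26174029]
{'mtx': array([[371.64829954,   0.        , 315.89551393],
       [  0.        , 371.64829954, 240.0019014 ],
       [  0.        ,   0.        ,   1.        ]]), 'hand_eye': array([[ 1.95804174e-05, -9.47459062e-01, -3.19877048e-01,
         8.21881314e-02],
       [ 9.99999808e-01,  2.16625619e-04, -5.80421425e-04,
        -3.61194884e-04],
       [ 6.19219102e-04, -3.19876975e-01,  9.47458884e-01,
        -1.41049078e-01],
       [ 0.00000000e+00,  0.00000000e+00,  0.00000000e+00,
         1.00000000e+00]])}
1.5707963267948966
3.2583 [-9.14230102e-02  3.22992522e-01  1.27806627e-01  1.37587337e+00
  2.00105993e-04 -9.27182935e-02]
```

View pics/w1.png

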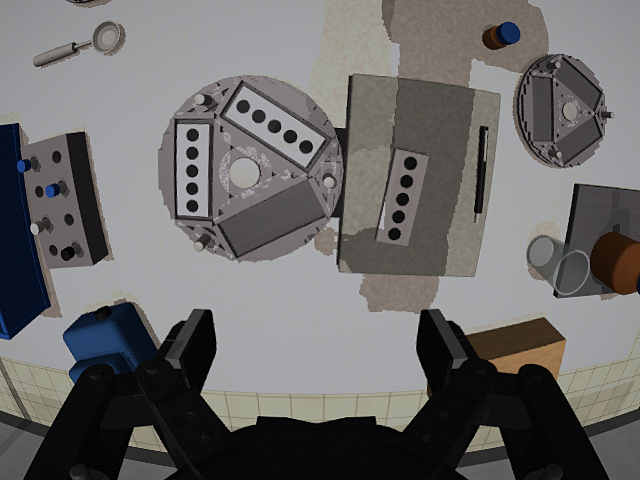

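The wrist picture shows the hub at (240,172), post tops at (329,182), (203,99) and (201,239), deck corners at (350,73), (500,95), (475,277) and (338,272), and strip end holes at (411,163) and (395,234). I'll fit the station and table pose from both cameras.

Run:
```python
from h import *
from scipy.optimize import least_squares
p=load("w1"); px=lambda x,y:(150+(x+.5)*.375-.5,120+(y+.5)*.375-.5)
W=lambda u,z:at("wrist",u,z,p); T=lambda c,z:at("top",px(*c),z)
D=[(.130,.326),(.130,.126),(-.130,.126),(-.130,.326)]  # by station frame sign to be checked
# station y ~ world +y, station x ~ world x rotated
obsw=[W(u,.044) for u in [(500,95),(350,73),(338,272),(475,277)]]
obst=[T(c,.044) for c in [(226,327),(437,336),(450,70),(245,62)]]
hub=[W((240,172),.046),T((575,203),.046)]
posts=[W(u,.08) for u in [(329,182),(203,99),(201,239)]],[T(c,.08) for c in [(463,188),(627,295),(638,103)]]
print("wrist corners",np.round(obsw,4).tolist()); print("hub",np.round(hub,4).tolist()); print("posts",np.round(posts,4).tolist())
loc=np.array([(-.13,.326),(-.13,.126),(.13,.126),(.13,.326)])
rot=lambda a:np.array([[np.cos(a),-np.sin(a)],[np.sin(a),np.cos(a)]])
pl=[.104*np.array([np.cos(a),np.sin(a)]) for a in np.radians([150,270,30])]
def f(v,which):
    r=[]
    if 0 in which: r+=[np.array(obsw)-(loc@rot(v[2]).T+v[:2]),hub[0]-v[:2],np.array(posts[0])-(np.array(pl)@rot(v[3]).T+v[:2])]
    if 1 in which: r+=[np.array(obst)-(loc@rot(v[2]).T+v[:2]),hub[1]-v[:2],np.array(posts[1])-(np.array(pl)@rot(v[3]).T+v[:2])]
    return np.concatenate([np.ravel(x) for x in r])
for w in [(0,),(1,),(0,1)]:
    s=least_squares(f,[.557,-.068,0,-1],args=(w,)); print(w,s.x.round(4),"rms",np.sqrt(np.mean(s.fun**2)).round(4))
a,b=W((411,163),.058),W((395,234),.058); print("strip holes W",a.round(4),b.round(4),np.linalg.norm(a-b),"mid",(a+b)/2)
```

```text
wrist corners [[0.4436, 0.2608], [0.4316, 0.0618], [0.6886, 0.0508], [0.6992, 0.2502]]
hub [[0.5533, -0.0736], [0.557, -0.0682]]
posts [[[0.5611, 0.036], [0.4616, -0.1079], [0.6301, -0.1207]], [[0.5637, 0.0371], [0.4632, -0.1111], [0.6433, -0.1253]]]
(0,) [ 0.5524 -0.0682 -0.0555 -1.1358] rms 0.0036
(1,) [ 0.5562 -0.0686 -0.0432 -1.1202] rms 0.0015
(0, 1) [ 0.5543 -0.0684 -0.0493 -1.1278] rms 0.003
strip holes W [0.5396 0.1367] [0.6304 0.1215] 0.09211860295583965 mid [0.5850094 0.1290906]
```

Run:
```python
from h import *
C=np.array([.5545,-.0684]); a0=np.radians(30)-1.128; a1=np.radians(30)-.047
P=lambda a,z:np.r_[C+.104*np.array([np.cos(a),np.sin(a)]),z]
bot.move_pose(P(a0,.16),down(a0+np.pi/2))
bot.set_gripper(.6,20)
print("down hit",bot.move_linear(P(a0,.064),.08,until_force=8))
bot.set_gripper(0,20); print("w",bot.read_gripper_width(),bot.read_ft_force())
for a in np.linspace(a0,a1,9)[1:]:
    bot.move_linear(P(a,.064),.06,rotation=down(a+np.pi/2)); print(np.round(bot.read_ft_force(),1))
bot.set_gripper(.6); bot.wait(.3); print(bot.read_ft_force())
bot.move_linear(P(a1,.16),.15)
# overhead view between hub and deck
bot.move_pose([.50,.02,.32],down(np.pi/2))
snap("w2"); print(bot.read_clock())
```

```text
down hit False
w 0.15322787988466144 [-0.2448213   1.08121383  2.17515936]
[0.5 1.9 4.9]
[1.4 2.1 4.7]
[0.8 2.  5.3]
[1.  2.4 5.9]
[ 2.  -0.6  5. ]
[1.  2.  4.9]
[0.5 4.4 6.1]
[1.7 2.2 5.3]
[-0.091623    0.19281314  0.62125779]
12.0167
```

View pics/w2.png

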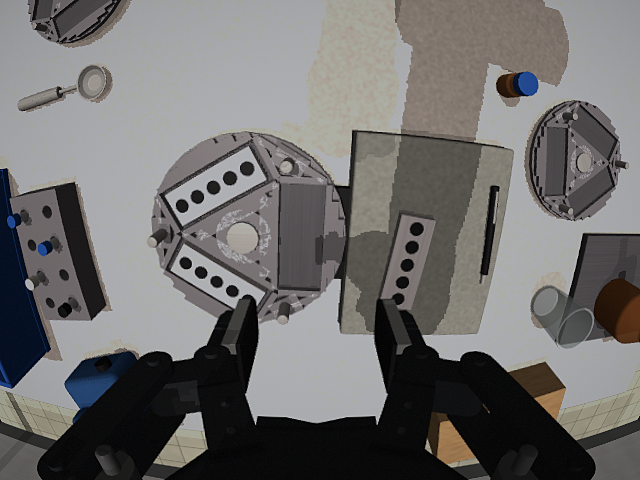

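The table has turned and the empty pocket, around (302,236), lies parallel to the deck edge. I'll check that by overlaying the model on a zoomed crop.

```bash
cat > ov.py <<'E'
from h import *
import sys
def overlay(name,out,C,yaw,strip,box=(220,120,460,350),s=2.5):
    p=load(name); im=cv2.imread(f"pics/{name}.png")[box[1]:box[3],box[0]:box[2]]
    im=cv2.resize(im,None,fx=s,fy=s,interpolation=2)
    def poly(L,c,a,z,col):
        L=np.array(L)@np.array([[np.cos(a),-np.sin(a)],[np.sin(a),np.cos(a)]]).T+c
        q=(proj(np.c_[L,np.full(len(L),z)],p)-box[:2]+.5)*s-.5
        cv2.polylines(im,[np.round(q).astype(int)],True,col,1)
    r=lambda x,y0,y1:[(-x,y0),(x,y0),(x,y1),(-x,y1)]
    poly(r(.067,.042,.096),C,yaw,.044,(0,255,0)); poly(r(.130,.126,.326),C,yaw,.044,(255,0,255))
    poly(r(.06,-.022,.022),strip[:2],strip[2],.058,(0,0,255))
    cv2.imwrite(f"pics/{out}.png",im)
E
python3 - <<'E'
from ov import *
overlay("w2","o2",np.array([.5545,-.0684]),-.048,(.5853,.1290,-np.pi/2+1.405 if 0 else np.arctan2(.1217-.1369,.6322-.5412)))
E
```

```text
(no output)
```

View pics/o2.png

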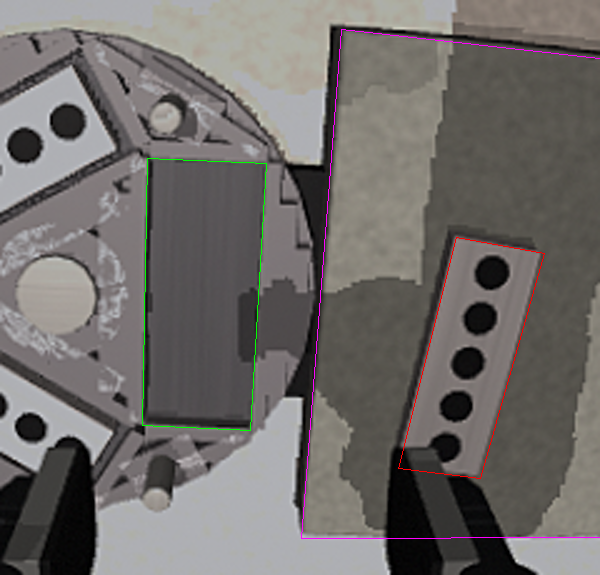

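The overlay fits the pocket, deck and strip to within about 2 mm, so the table is seated. Next I'll grip the strip by its top edge and slide it across.

Run:
```python
from h import *
C=np.array([.5545,-.0684]); yw=-.048; yd=np.array([-np.sin(yw),np.cos(yw)]); dock=C+.069*yd
S=np.array([.5853,.1290]); ys=-.166; h=np.pi/2
z=.048
bot.move_pose([*S,.14],down(ys+h)); bot.set_gripper(.75,40)
print("hit",bot.move_linear([*S,z],.08,until_force=6),bot.read_position())
bot.set_gripper(0,40); print("w",bot.read_gripper_width(),"ff",bot.read_finger_force(),bot.read_ft_force())
snap("w3")
g=dock+.10*yd
print(bot.move_linear([*g,z],.05,rotation=down(yw+h),until_force=25),bot.read_ft_force())
print(bot.move_linear([*dock,z],.05,until_force=25),bot.read_ft_force(),bot.read_position())
print("w",bot.read_gripper_width()); snap("w4"); print(bot.read_clock())
```

```text
hit False [0.58585827 0.12903796 0.04863009]
w 0.5057952139667528 ff 41.42841339111328 [-0.77120732 -0.71825785  4.35658217]
False [0.55836156 0.51528741 6.22760611]
False [ 0.47343819 -1.16128058 -1.57608271] [0.55757866 0.000583   0.04774053]
w 0.5022921996040174
17.9583
```

View pics/w4.png

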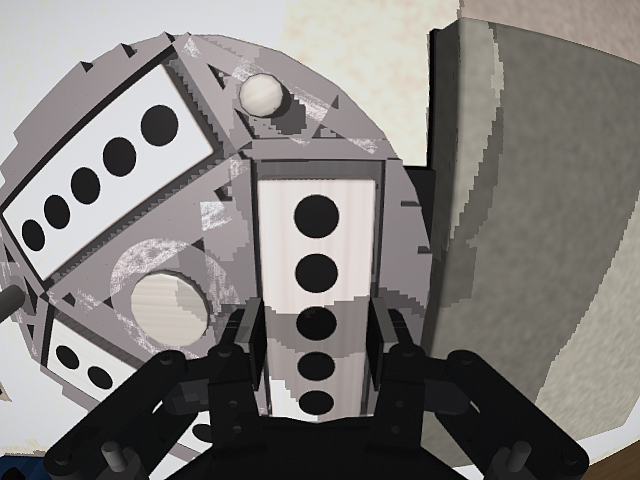

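The strip (columns 258–378) sits over the pocket (≈ 248–381) and is aligned with it. I'll check the margins numerically, then lower and release.

Run:
```python
from h import *
p=load("w4"); yw=-.048; yd=np.array([-np.sin(yw),np.cos(yw)]);C=np.array([.5545,-.0684])
for n,u,z in [("wall in",(248,200),.044),("wall out",(381,200),.044),("strip in",(257,200),.058),("strip out",(378,200),.058)]:
    print(n,((at("wrist",u,z,p)-C)@yd).round(4))
P=np.array(bot.read_position())
print("hit",bot.move_linear([P[0],P[1],.0385],.02,until_force=10),bot.read_position(),bot.read_ft_force(),bot.read_gripper_width())
snap("w5"); print(bot.read_clock())
```

```text
wall in 0.0412
wall out 0.0948
strip in 0.0472
strip out 0.0911
hit True [0.55815119 0.00059995 0.04215008] [-0.91860742 -0.50289369  5.33921442] 0.4986811794614353
18.3917
```

View pics/w5.png

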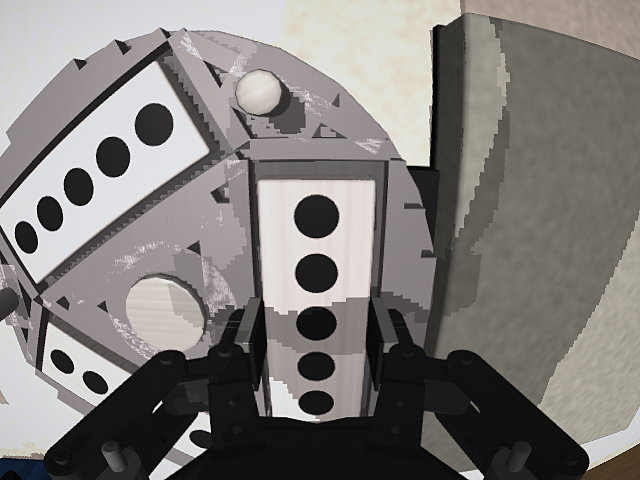

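The margins to the pocket walls are 6 and 4 mm. The tips touched the table after 6 mm of descent, with the strip already inside the pocket walls. I'll release, press it gently flat, back off and inspect.

Run:
```python
from h import *
P=np.array(bot.read_position())
bot.move_linear([P[0],P[1],P[2]+.0015],.02)
bot.set_gripper(.66); bot.wait(.2)
bot.move_linear([P[0],P[1],.12],.1)
bot.set_gripper(0)
for dx in (-.036,.036):
    bot.move_linear([P[0]+dx,P[1]-.048*dx,.08],.1)
    print("press",bot.move_linear([P[0]+dx,P[1]-.048*dx,.044],.02,until_force=4),bot.read_position()[2])
    bot.move_linear([P[0]+dx,P[1]-.048*dx,.08],.1)
bot.move_linear([P[0],P[1],.16],.15)
bot.move_pose([.50,.02,.32],down(np.pi/2)); snap("w6"); print(bot.read_clock())
from ov import overlay
C=np.array([.5545,-.0684]);yw=-.048
overlay("w6","o6",C,yw,(C[0]+.069*np.sin(-yw),C[1]+.069*np.cos(yw),yw),box=(130,110,370,340))
```

```text
press True 0.04802987926204922
press True 0.04805123738586614
27.525
```

View pics/o6.png

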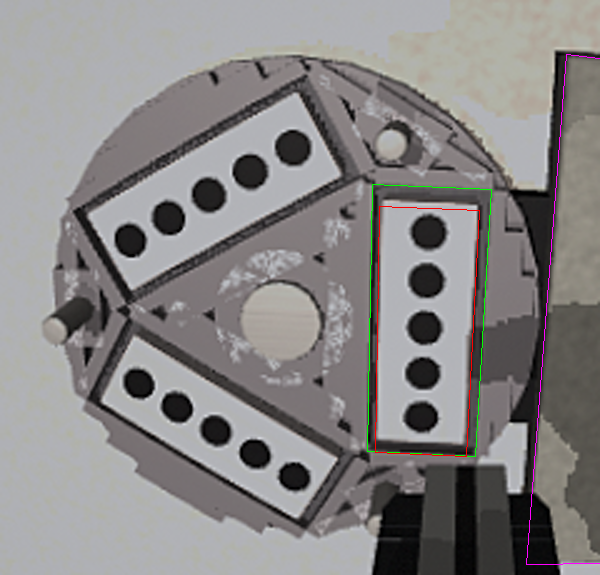

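The strip lies flat in the pocket: both presses met its top at 48 mm, which is floor plus thickness. It is within a few mm of centre, the table is seated and the other two strips are undisturbed.

```bash
python3 -c "
from cell import bot
print(bot.close_job())"
```

```text
the job is handed in; nothing more can be done
None
```

I handed the job in at about 28 s: the table is clicked in with the once-empty pocket facing the deck, the strip lies flat in it within a few mm of centre, and the other two strips are in place; vial and beaker untouched, though not re-imaged at the end.

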